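# Put a bench filter unit back into service: storage spacer out, screw plug home

## Task

Slide the U-shaped storage spacer forward out from under the flange of the filter unit's screw plug, and only then lift it and set it flat in the shallow metal tray. Then, without pulling the plug out of its port, turn the plug backward (counter-clockwise from above) until it drops at its thread start, and screw it clockwise until it is fully home at its stop. Let go, and leave the tube rack, bottle and tip box where they are.

Things in the scene. Friction and masses are not known exactly. Their poses are not given: they have to be found in the camera images.
- unit: Fixed off-white filter unit, a box 200 mm (its x) by 180 mm (its y) by 60 mm high, with a round port in the middle of its flat top. Origin: centre of its underside, on the table; x points away from its front (the side toward the robot), y to its left, z up. The port holds a coarse two-start thread (starts half a turn apart) with a spring plunger at the bottom.
- unit_port (a point): Centre of the port mouth, in the plane of the unit's top, 60 mm above the table; axes as the unit's. At the start the plug's lugs rest on top of the thread. Turned clockwise from there it meets a wall and does not go in. Turned counter-clockwise (from above) 35 to 110 degrees it reaches the thread start and drops; some 25 degrees past the drop a wall stops it.
- plug_bar (a point): Centre of the bar handle of the loose steel screw plug standing in the port. Bar 50 mm long (plug's x), 12 mm wide (plug's y), 24 mm high, on a round flange 60 mm across and 5 mm thick; z up. Point 17 mm above the flange's underside, 12 mm below the bar's top. About 0.18 kg. Below: a 28 mm stem with two lugs and a 20 mm pilot, together 40 mm long, keep it upright.
- plug_flange (a point): Centre of the plug's flange, on its underside. Above the unit's top it is 13 mm at the start, 3.5 mm once dropped (it falls 9.5 mm by its own weight if not gripped and the spacer is out). Clockwise from there the thread draws it down against a spring (7 N, up to 0.25 N m); after 85 to 115 degrees a hard stop: fully home, 1 mm, held by friction. Merely pressed down it springs up again.
- spacer_tab (a point): Grasp point on the upright tab of the loose grey plastic spacer (0.06 kg), 30 mm above the spacer's underside. Tab 8 mm thick (spacer's x), 26 mm wide (its y), top 16 mm above this point, foot 20 mm below. At the start 54 mm from the plug's axis. The spacer must slide about 50 mm along its own -x (toward the robot) on the unit's top before it can be lifted.
- spacer_mid (a point): Middle of the spacer's base plate, half-way up: 33 mm along the spacer's +x from the tab and 5 mm above its underside. The plate is 10 mm thick, 62 mm wide and 77 mm long along x, reaching 39 mm from this point either way; a 40 mm wide slot, open to +x, straddles the plug's stem, with a 11 mm prong each side under the flange.
- tray_in (a point): Centre of the inner floor of the shallow aluminium tray, fixed on the table: 150 mm (its x) by 120 mm (its y) outside, 14 mm high, walls and floor 3 mm thick. It stands left or right of the unit.
- rack_mid (a point): Middle (25 mm up) of the loose white tube rack, 200 by 75 mm, 78 mm high over the tube caps; leave it alone.
- bottle_mid (a point): Middle (65 mm up) of the loose amber bottle, 60 mm diameter, 130 mm high; leave it alone.
- tipbox_mid (a point): Middle of the loose closed pipette tip box, 120 by 85 by 55 mm; leave it alone.
Not all that is in view belongs to the job. Leave any black or brown look-alike of the part that bears tray_in alone.

How it is judged (in metres and radians):
On the way, in this order (a step that is already met when the one before it is completed fails the run):
1. the spacer is out from under the flange, well clear of the plug (horizontal distance between spacer_mid and plug_bar above 0.075 m), for 0.2 s.
2. the plug, upright in its port, has dropped at its thread start (z of plug_bar in the frame of unit_port below 0.0235 m and horizontal distance between plug_bar and unit_port below 0.006 m), for 0.1 s.
At the end, for the whole second after the job is handed in: Plug screwed home: bar centre under 19 mm above the unit's top (flange within 2 mm), within 4 mm of the port axis, upright within 0.06 rad, at rest. Spacer flat (0.15 rad) in the tray, its middle within 50 mm (x) and 40 mm (y) of the tray centre and 12 mm of its floor, at rest (z of plug_bar in the frame of unit_port below 0.019 m and horizontal distance between plug_bar and unit_port below 0.004 m and angle between plug_bar's own z axis and vertical below 0.06 rad and angular speed of plug below 0.1 rad/s and x of spacer_mid in the frame of tray_in between -0.05 and 0.05 m and y of spacer_mid in the frame of tray_in between -0.04 and 0.04 m and z of spacer_mid in the frame of tray_in below 0.012 m and angle between spacer_mid's own z axis and vertical below 0.15 rad and linear speed of spacer below 0.02 m/s); the robot touches nothing.
It fails at once if the plug is pulled up out of its thread (more than 12 mm above where it stood) (z of plug_bar in the frame of unit_port above 0.042 m).
It fails at once if the spacer is thrown or dropped from a height (linear speed of spacer above 1.2 m/s).
It fails at once if the tube rack is moved by more than 30 mm or tipped (distance of rack_mid from where it was at the start of the episode above 0.03 m or angle between rack_mid's own z axis and vertical above 0.3 rad).
It fails at once if the bottle is moved by more than 30 mm or tipped (distance of bottle_mid from where it was at the start of the episode above 0.03 m or angle between bottle_mid's own z axis and vertical above 0.3 rad).
It fails at once if the tip box is moved by more than 30 mm or tipped (distance of tipbox_mid from where it was at the start of the episode above 0.03 m or angle between tipbox_mid's own z axis and vertical above 0.3 rad).
It also fails if it takes over 72 s, if anything falls off the work surface, if the arm or the gripper's body presses on something with over 40 N, if the wrist force passes 120 N, or if a joint passes its speed limit or range.

## Robot

A 7-joint arm with a two-finger parallel gripper is mounted at the origin on the work surface. World frame = base frame: x ahead of the robot, y to its left, z up, the work surface at z = 0. Lengths are in m, angles in degrees, forces in N, time in s.
With the tool pointing down it reaches from about 0.425 to 0.875 m from the base axis. Payload 4.7 kg.
Tool frame: the origin (TCP) lies between the finger pads; the fingertips stand 14 mm ahead of it and the grasp point (between the pads) lies 5 mm behind it (env.tip_reach is the distance from the TCP to the fingertips, in m); z points along the fingers, y is the direction in which the jaws open and shut (so a half turn about z gives the same grasp; the last joint's range is limited). The gripper opens to 87 mm and grips with 3 to 60 N. Pads are 19 mm wide; open, the fingers measure 117 mm over their backs; the gripper's body (75 mm by 190 mm) begins 51 mm behind the grasp point.
Start: joints at [72.428, 18.392, -4.016, 83.108, 1.295, 78.541, -3.26], TCP at [0.205, -0.617, 0.237] pointing down, gripper open.
Joint ranges: [-163.93, 163.93], [-17.29, 119.83], [-79.2, 71.16], [3.27, 140.29], [-89.18, 269.18], [5.43, 117.66], [-154.24, 154.24]. Speed limits (degrees/s): [147.25, 147.25, 180, 180, 180, 180, 180].

## Interface

Orientations are given as [roll, pitch, yaw] about the fixed x, y, z axes, in that order (R = Rz(yaw) Ry(pitch) Rx(roll)).
In Python, from cell import env gives the robot as it stands. The module is installed in compiled form; this text tells all that it offers.
- The arm moves only by the shell command python3 -m pendant 'ROWS' [FORCE]. ROWS is JSON, a list of rows, each an object of numbers: "rx", "ry", "rz": the turn, a rotation vector about the tool's x, y, z in degrees; "tx", "ty", "tz": the shift along the tool's x, y, z in mm; "jaw": the finger opening in mm, from 0 to 87. In form: [{"rx": .., "ry": .., "rz": .., "tx": .., "ty": .., "tz": .., "jaw": ..}, ...]. A call has 1 to 20 rows; each row shifts and turns the commanded pose from where the row before left it, along the tool's axes as they then stand; what a row does not reach is not made up. A row lasts 1/12 s, in which the tool goes at most 41.7 mm and 7.16 degrees, less where a joint would pass 70% of its speed; a pose out of reach is approached as far as the arm can. A call with a gripper value outside its range is refused whole. The fingers move at their own pace and stop on an object; FORCE is the grip in N (left out, the last holds). Time passes only in rows, so rows that do not move let the fingers close. It gives the time, the measured TCP pose, the force and the opening at its end, in the units of the state.
- env.get_obs(): the state, without advancing time (a new reading comes with each control period).
- env.read_camera(name): name is "scene" or "top" or "wrist"; returns a dict with "img" (480x640x3 uint8, red, green, blue), "range_z" (480x640 float32, m along the optical axis (not along the pixel's ray), 0 where there is no reading), "vertical_fov" (degrees; the focal length in pixels is half the picture's height over the tangent of half this angle, whatever the lens; pixels are square), "cx", "cy" (the principal point, pixels), "world_to_cam" (4x4, takes a point from world to camera coordinates). Camera axes: x right, y up, looking along -z (the intrinsics and any distortion apply to the point x, -y, -z); pixel columns grow to the right and rows downward; lengths in m; the calibration is good to about 2 mm. A picture is of the moment at which its call begins.
- env.sign_off(): hands the job in, once; it reports no verdict.
The state is a dict: "time_s": time; "qpos": joint angles; "joint_velocities": joint speeds; "effort": joint torques, N m; "tool_pos": TCP position; "tool_rot": TCP orientation; "force": force on the tool from outside, world axes, zero at the start; "wrist_torque": the same for the moment, N m; "grip_width": finger opening in m.
Only numpy, scipy, OpenCV 4.12 (cv2) and the standard library are available. Lean on these libraries where they do the work, as an engineer would, in place of code of your own. Each camera call takes 0.05 s, during which the arm holds its last target.

## Working session

There is one attempt and no reset: what is moved stays moved. The work goes in short steps, Python scripts to look and compute and a shell command to move; the robot and the scene stay as the last step left them, time stands still between calls to the robot, and variables do not carry over. Pictures are saved under pics/ and viewed, and the job is handed in when it is done.

```bash
mkdir -p pics; cat > h.py <<'E'
import numpy as np, cv2
from cell import env
def cam(n):
    c=env.read_camera(n); c['f']=240/np.tan(np.radians(c['vertical_fov'])/2); return c
def save(c,name,box=None,scale=1):
    im=c['img'][:,:,::-1]
    if box: im=im[box[1]:box[3],box[0]:box[2]]
    if scale!=1: im=cv2.resize(im,None,fx=scale,fy=scale,interpolation=cv2.INTER_CUBIC)
    cv2.imwrite('pics/'+name,im)
def ray(c,u,v):
    T=np.linalg.inv(c['world_to_cam']); d=np.array([(u-c['cx'])/c['f'],-(v-c['cy'])/c['f'],-1.])
    return T[:3,3],T[:3,:3]@d
def onplane(c,u,v,z):
    o,d=ray(c,u,v); return o+d*(z-o[2])/d[2]
def pts(c):
    r=c['range_z']; v,u=np.mgrid[:480,:640]
    p=np.stack([(u-c['cx'])/c['f']*r,-(v-c['cy'])/c['f']*r,-r,np.ones_like(r)],-1)
    P=p@np.linalg.inv(c['world_to_cam']).T
    P=P[...,:3]; P[r==0]=np.nan; return P
E
python3 - <<'E'
from h import *
for n in ['scene','top','wrist']:
    c=cam(n); save(c,n+'0.png'); print(n,{k:v for k,v in c.items() if k not in('img','range_z')})
print(env.get_obs())
E
```

```text
scene {'vertical_fov': 48.71192604766969, 'cx': 312.17949409638913, 'cy': 236.053008785009, 'world_to_cam': array([[-0.66572256,  0.74600164,  0.01717638,  0.47662283],
       [-0.39049414, -0.36790248,  0.84389697,  0.08201272],
       [ 0.63586775,  0.55509398,  0.53623025, -1.54564301],
       [ 0.        ,  0.        ,  0.        ,  1.        ]]), 'f': np.float64(530.1598002947384)}
top {'vertical_fov': 42.66567941954967, 'cx': 320.823583208672, 'cy': 246.3430705294679, 'world_to_cam': array([[-0.02315187, -0.99970717,  0.00704025, -0.14715952],
       [ 0.99124633, -0.02203921,  0.13017295, -0.55227477],
       [-0.12997967,  0.00999237,  0.99146631, -1.43960215],
       [ 0.        ,  0.        ,  0.        ,  1.        ]]), 'f': np.float64(614.5272042126052)}
wrist {'vertical_fov': 68.59515044997067, 'cx': 323.69552650411583, 'cy': 241.98954407284984, 'world_to_cam': array([[ 0.31493749, -0.94911077, -0.00176689, -0.64937331],
       [ 0.90877903,  0.30209035, -0.28785777,  0.03433756],
       [ 0.27374267,  0.08905149,  0.95767154, -0.39231603],
       [ 0.        ,  0.        ,  0.        ,  1.        ]]), 'f': np.float64(351.8588288131507)}
{'time_s': 0.15, 'qpos': array([72.42825828, 18.42973522, -4.01736441, 83.15983878,  1.29611363,
       78.54066928, -3.26013952]), 'joint_velocities': array([ 0.11869161, -0.15282271,  0.05541284, -0.24349539,  0.11667378,
        0.06404344,  0.05692992]), 'effort': array([-2.41595208e-04, -4.91795969e+01, -4.04831562e-01, -3.12879431e+01,
       -6.40288484e-02,  4.04818961e-02,  1.13302649e-04]), 'tool_pos': array([ 0.20479324, -0.6164688 ,  0.23569941]), 'tool_rot': array([-1.79915045e+02,  5.61017837e-03,  1.83829832e+01]), 'force': array([0.76677947, 0.23140858, 0.01939386]), 'wrist_torque': array([-0.00097884,  0.01105856, -0.02467826]), 'grip_width': 0.0866130073773031}
```

View pics/scene0.png

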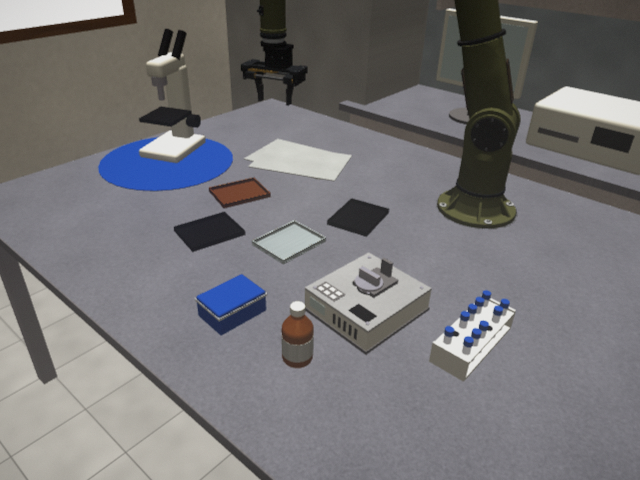

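View pics/top0.png

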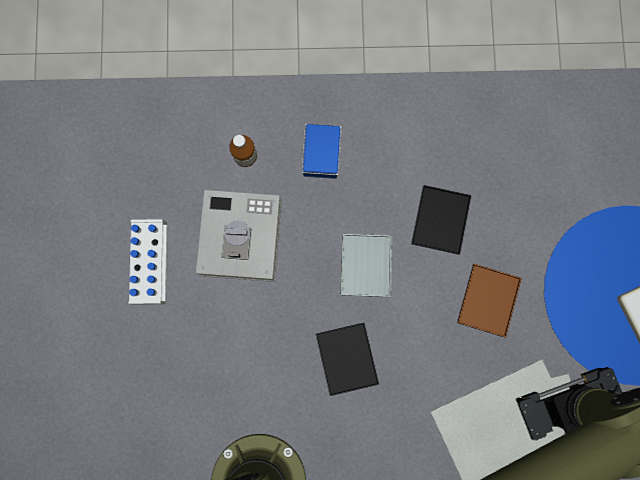

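View pics/wrist0.png

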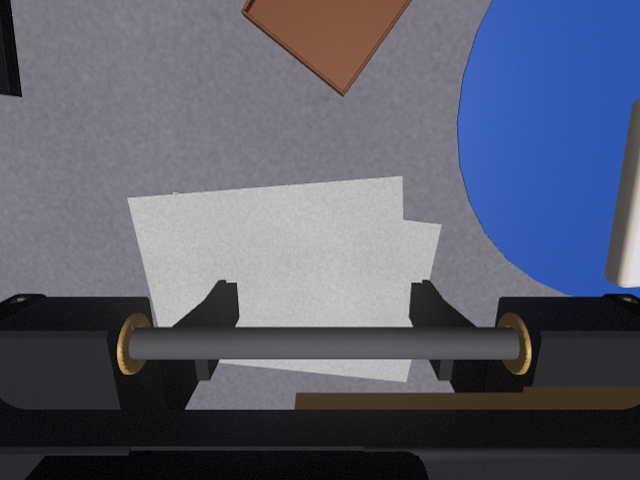

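Top view: the unit is at about (238,235), with the plug bar at (237,234) and the spacer with its tab near (235,258). The aluminium tray is at (367,265). Tray look-alikes to leave alone: black (348,358), black (441,220) and brown (489,300). Next I take a close crop and measurements.

```bash
python3 - <<'E'
from h import *
c=cam('top'); save(c,'top1.png',(185,180,405,310),3.6)
P=pts(c)
# unit top
m=(abs(P[...,2]-.06)<.012); m[:180]=0;m[300:]=0;m[:,:190]=0;m[:,300:]=0
cnt=max(cv2.findContours(m.astype('uint8'),0,2)[0],key=cv2.contourArea)
box=cv2.boxPoints(cv2.minAreaRect(cnt)); print('unit',box)
W=np.array([onplane(c,*b,.06) for b in box]); print(W, W.mean(0))
# tray
h=P[225:310,330:405]
hsv=cv2.cvtColor(c['img'],cv2.COLOR_RGB2HSV)
print(c['img'][265,367],c['img'][265,325],P[265,367],P[265,325])
s=c['img'].astype(int); m=((s[...,1]-s[...,2])>-3)&(s.sum(2)>300); m[:220]=0;m[310:]=0;m[:,:330]=0;m[:,405:]=0
cnt=max(cv2.findContours(m.astype('uint8'),0,2)[0],key=cv2.contourArea)
box=cv2.boxPoints(cv2.minAreaRect(cnt)); W=np.array([onplane(c,*b,.014) for b in box]); print('tray',box,W,W.mean(0))
# high things above unit
for (lo,hi) in [(.068,.080),(.082,.12)]:
    m=(P[...,2]>lo)&(P[...,2]<hi); m[:190]=0;m[290:]=0;m[:,:195]=0;m[:,285:]=0
    n,l,st,ce=cv2.connectedComponentsWithStats(m.astype('uint8'))
    for i in range(1,n):
        if st[i,4]>15:
            q=P[l==i]; print(lo,st[i],ce[i],q.mean(0),q[:,2].max(), cv2.minAreaRect((q[:,:2]*1000).astype('float32')))
E
```

```text
unit [[195.40692 273.11725]
 [202.42072 188.95174]
 [279.2207  195.35175]
 [272.2069  279.51727]]
[[ 0.4889097   0.13633752  0.06      ]
 [ 0.69031587  0.12028331  0.06      ]
 [ 0.67075296 -0.06290752  0.06      ]
 [ 0.46979336 -0.0435771   0.06      ]] [0.57994297 0.03753405 0.06      ]
[161 174 173] [121 123 128] [ 0.5044965  -0.27187957  0.00422803] [ 0.507334   -0.16921291 -0.00106832]
tray [[340.30502 295.27344]
 [341.68015 233.39288]
 [392.07748 234.51282]
 [390.70236 296.39337]] [[ 0.43158194 -0.20415323  0.014     ]
 [ 0.58257273 -0.21164018  0.014     ]
 [ 0.57707755 -0.33491585  0.014     ]
 [ 0.4261075  -0.32581057  0.014     ]] [ 0.50433493 -0.26912996  0.014     ]
0.068 [222 221  29  39 540] [235.85740741 240.5037037 ] [0.56212842 0.03930937 0.07394537] 0.0799601711145761 ((564.8723754882812, 39.549461364746094), (62.152706146240234, 88.00325012207031), 83.89527893066406)
0.082 [225 227  23  10 146] [235.95890411 231.54794521] [0.57936208 0.03573719 0.09889061] 0.1097729545874846 ((582.7928466796875, 37.20378112792969), (51.05244064331055, 21.250839233398438), 86.61307525634766)
0.082 [227 252  13   6  57] [232.84210526 254.36842105] [0.52606964 0.04262674 0.10281806] 0.11297915787679447 ((526.7196655273438, 43.11498260498047), (26.216815948486328, 8.389447212219238), 83.2910385131836)
```

View pics/top1.png

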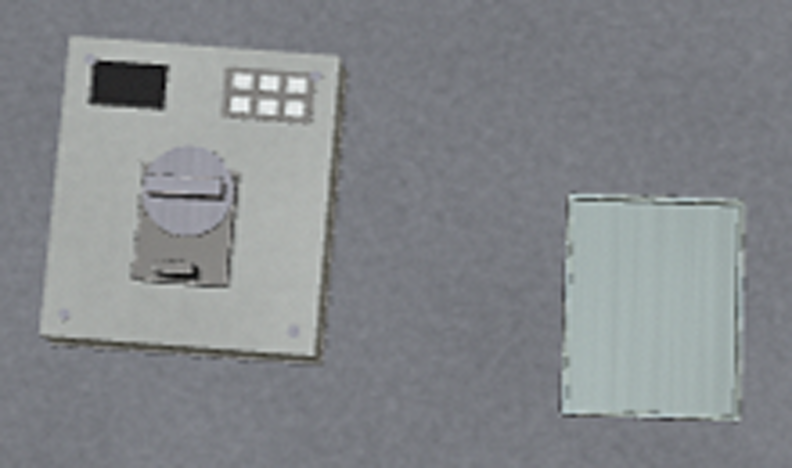

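Choice: the spacer with its upright tab at top (233,254) lies on the unit, and the tray is the silver one at (367,265). In the crop the tray is aluminium with a light floor, and the bar runs roughly along world y, with the tab in front of it. Now I move toward a point above the tab.

```bash
cat >> h.py <<'E'
from scipy.spatial.transform import Rotation as Ro
def delta(x,y,z,yaw):
    o=env.get_obs(); R=Ro.from_euler('xyz',o['tool_rot'],degrees=True)
    d=R.inv().apply(np.array([x,y,z])-o['tool_pos'])*1000
    Rt=Ro.from_euler('xyz',[180,0,yaw],degrees=True)
    print('t',o['time_s'].__round__(2),'pos',o['tool_pos'].round(4),'rot',o['tool_rot'].round(2),'F',o['force'].round(1),'M',o['wrist_torque'].round(2),'w',round(o['grip_width']*1000,1),'q7',o['qpos'][6].round(1))
    print('shift(mm)',d.round(1),'rotvec',(R.inv()*Rt).as_rotvec(degrees=True).round(2))
E
python3 -m pendant '[{"tx":20,"ty":-20},{"tx":20,"ty":-20},{"tx":20,"ty":-20},{"tx":20,"ty":-20},{"tx":20,"ty":-20},{"tx":20,"ty":-20},{"tx":20,"ty":-20},{"tx":20,"ty":-20},{"tx":20,"ty":-20},{"tx":20,"ty":-20},{"tx":20,"ty":-20},{"tx":20,"ty":-20},{"tx":20,"ty":-20},{"tx":20,"ty":-20},{"tx":20,"ty":-20},{"tx":20,"ty":-20},{"tx":20,"ty":-20},{"tx":20,"ty":-20},{"tx":20,"ty":-20},{"tx":20,"ty":-20}]' 20
python3 -c "
from h import *
delta(.5267,.0431,.2,83.5)"
```

```text
t 0.2 pos [ 0.2048 -0.6166  0.2359] rot [-179.93    0.     18.38] F [-0.6 -0.4  0.1] M [-0.01 -0.02 -0.  ] w 86.9 q7 -3.3
shift(mm) [ 513.5 -524.5   36.4] rotvec [-6.000e-02 -3.000e-02 -6.512e+01]invalid input at $[0]: expected keys rx, ry, rz, tx, ty, tz, jaw
```

```bash

python3 -m pendant '[{"rx":0,"ry":0,"rz":0,"tx":15,"ty":-15,"tz":0,"jaw":87},{"rx":0,"ry":0,"rz":0,"tx":28,"ty":-28,"tz":0,"jaw":87},{"rx":0,"ry":0,"rz":0,"tx":28,"ty":-28,"tz":0,"jaw":87},{"rx":0,"ry":0,"rz":0,"tx":28,"ty":-28,"tz":0,"jaw":87},{"rx":0,"ry":0,"rz":0,"tx":28,"ty":-28,"tz":0,"jaw":87},{"rx":0,"ry":0,"rz":0,"tx":28,"ty":-28,"tz":0,"jaw":87},{"rx":0,"ry":0,"rz":0,"tx":28,"ty":-28,"tz":0,"jaw":87},{"rx":0,"ry":0,"rz":0,"tx":28,"ty":-28,"tz":0,"jaw":87},{"rx":0,"ry":0,"rz":0,"tx":28,"ty":-28,"tz":0,"jaw":87},{"rx":0,"ry":0,"rz":0,"tx":28,"ty":-28,"tz":0,"jaw":87},{"rx":0,"ry":0,"rz":0,"tx":28,"ty":-28,"tz":0,"jaw":30},{"rx":0,"ry":0,"rz":0,"tx":28,"ty":-28,"tz":0,"jaw":30},{"rx":0,"ry":0,"rz":0,"tx":28,"ty":-28,"tz":0,"jaw":30},{"rx":0,"ry":0,"rz":0,"tx":28,"ty":-28,"tz":0,"jaw":30},{"rx":0,"ry":0,"rz":0,"tx":28,"ty":-28,"tz":0,"jaw":30},{"rx":0,"ry":0,"rz":0,"tx":28,"ty":-28,"tz":0,"jaw":30},{"rx":0,"ry":0,"rz":0,"tx":20,"ty":-20,"tz":0,"jaw":30}]' 20
python3 -c "
from h import *
delta(.5267,.0431,.2,83.5)"
```

```text
time_s: 1.62
tool_pos: [0.4942, -0.0376, 0.2369]
tool_rot: [-180.0, -0.1, 18.6]
force: [-1.0, 0.8, -0.0]
grip_width: 0.0483
t 1.62 pos [ 0.4942 -0.0376  0.2369] rot [-1.7999e+02 -8.0000e-02  1.8570e+01] F [-1.   0.8 -0. ] M [ 0.02 -0.01 -0.02] w 48.3 q7 -70.3
shift(mm) [ 56.5 -66.1  37. ] rotvec [ 3.000e-02 -8.000e-02 -6.493e+01]
```

```bash

python3 -m pendant '[{"rx":0,"ry":0,"rz":-6.5,"tx":0,"ty":0,"tz":0,"jaw":30},{"rx":0,"ry":0,"rz":-6.5,"tx":0,"ty":0,"tz":0,"jaw":30},{"rx":0,"ry":0,"rz":-6.5,"tx":0,"ty":0,"tz":0,"jaw":30},{"rx":0,"ry":0,"rz":-6.5,"tx":0,"ty":0,"tz":0,"jaw":30},{"rx":0,"ry":0,"rz":-6.5,"tx":0,"ty":0,"tz":0,"jaw":30},{"rx":0,"ry":0,"rz":-6.5,"tx":0,"ty":0,"tz":0,"jaw":30},{"rx":0,"ry":0,"rz":-6.5,"tx":0,"ty":0,"tz":0,"jaw":30},{"rx":0,"ry":0,"rz":-6.5,"tx":0,"ty":0,"tz":0,"jaw":30},{"rx":0,"ry":0,"rz":-6.5,"tx":0,"ty":0,"tz":0,"jaw":30},{"rx":0,"ry":0,"rz":-6.5,"tx":0,"ty":0,"tz":0,"jaw":30},{"rx":0,"ry":0,"rz":0,"tx":0,"ty":0,"tz":0,"jaw":30}]'
python3 -c "
from h import *
delta(.5267,.0431,.2,83.5)
c=cam('wrist'); save(c,'w1.png'); np.savez('w1.npz',**c)
"
```

```text
time_s: 2.53
tool_pos: [0.4931, -0.0416, 0.2364]
tool_rot: [-180.0, 0.0, 83.5]
force: [-0.2, 0.3, -0.2]
grip_width: 0.0297
t 2.53 pos [ 0.4931 -0.0416  0.2364] rot [-1.7999e+02  1.0000e-02  8.3540e+01] F [-0.2  0.3 -0.2] M [-0.02 -0.12  0.01] w 29.7 q7 -4.9
shift(mm) [87.9 23.9 36.4] rotvec [-0.01  0.01  0.04]
```

View pics/w1.png

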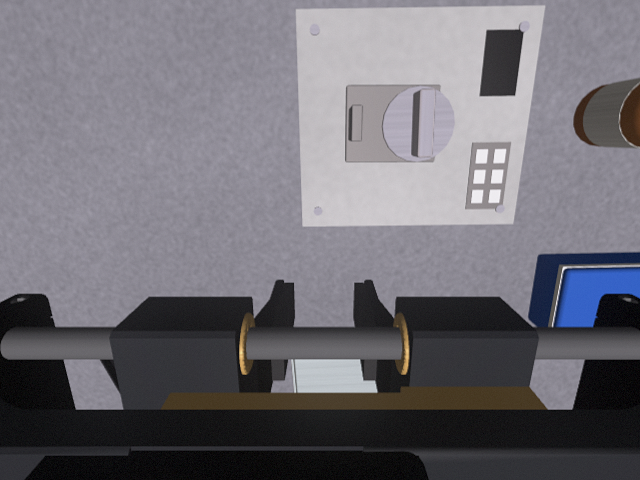

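The wrist view shows the tab at about (357,122) and the bar at (425,122) on the flange. The spacer plate has its prongs toward the plug. Next I measure by range.

```bash
python3 - <<'E'
from h import *
c=dict(np.load('w1.npz')); P=pts(c)
for n,z0,b in [('tab',.106,(335,85,375,160)),('bar',.102,(395,70,450,175)),('flange',.078,(370,70,470,175))]:
    m=np.zeros((480,640),bool); m[b[1]:b[3],b[0]:b[2]]=1; m&=abs(P[...,2]-z0)<.005
    q=P[m]; 
    r=cv2.minAreaRect((q[:,:2]*1000).astype('float32')); print(n,m.sum(),np.nanmedian(q,0).round(4),r)
    cnt=max(cv2.findContours(m.astype('uint8'),0,2)[0],key=cv2.contourArea)
    W=np.array([onplane(c,*p[0],z0)[:2]*1000 for p in cnt]).astype('float32'); print(cv2.minAreaRect(W), cv2.minEnclosingCircle(W))
E
```

```text
tab 399 [0.5278 0.0444 0.1066] ((527.9169921875, 44.23847579956055), (25.772409439086914, 7.838543891906738), 84.8865966796875)
((527.9550170898438, 44.24967956542969), (25.763742446899414, 7.604813098907471), 84.8002700805664) ((527.86083984375, 44.17744064331055), 13.182287216186523)
bar 1149 [0.5803 0.0389 0.1024] ((581.0723876953125, 37.93811798095703), (49.656166076660156, 12.483606338500977), 85.77172088623047)
((580.3145141601562, 37.970252990722656), (49.491943359375, 13.008129119873047), 85.63815307617188) ((580.6395874023438, 37.94544982910156), 25.096887588500977)
flange 2858 [0.573  0.0388 0.0786] ((581.033935546875, 38.10402297973633), (59.06226348876953, 58.956871032714844), 75.16497039794922)
((580.9219970703125, 38.11796569824219), (58.97875213623047, 59.398929595947266), 59.636627197265625) ((580.951904296875, 38.24858474731445), 30.165637969970703)
```

```bash
python3 -c "
from h import *
delta(.5278,.0442,.095,84.4)"
```

```text
t 2.58 pos [ 0.4931 -0.0416  0.2365] rot [-1.7999e+02  1.0000e-02  8.3250e+01] F [0.1 0.3 0. ] M [ 0.02 -0.08  0.06] w 30.0 q7 -5.2
shift(mm) [ 89.3  24.4 141.4] rotvec [-0.01  0.01 -1.15]
```

```bash

python3 -m pendant '[{"rx":0,"ry":0,"rz":0,"tx":22.3,"ty":6.1,"tz":0,"jaw":30},{"rx":0,"ry":0,"rz":0,"tx":22.3,"ty":6.1,"tz":0,"jaw":30},{"rx":0,"ry":0,"rz":0,"tx":22.3,"ty":6.1,"tz":0,"jaw":30},{"rx":0,"ry":0,"rz":0,"tx":22.3,"ty":6.1,"tz":0,"jaw":30},{"rx":0,"ry":0,"rz":-1,"tx":0,"ty":0,"tz":20,"jaw":30},{"rx":0,"ry":0,"rz":0,"tx":0,"ty":0,"tz":25,"jaw":30},{"rx":0,"ry":0,"rz":0,"tx":0,"ty":0,"tz":25,"jaw":30},{"rx":0,"ry":0,"rz":0,"tx":0,"ty":0,"tz":20,"jaw":30},{"rx":0,"ry":0,"rz":0,"tx":0,"ty":0,"tz":10,"jaw":30},{"rx":0,"ry":0,"rz":0,"tx":0,"ty":0,"tz":0,"jaw":30},{"rx":0,"ry":0,"rz":0,"tx":0,"ty":0,"tz":0,"jaw":30}]'
python3 -c "
from h import *
delta(.5278,.0442,.095,84.4)
c=cam('scene'); save(c,'s2.png',(280,220,460,355),4)
"
```

```text
time_s: 3.5
tool_pos: [0.5279, 0.0443, 0.1368]
tool_rot: [-180.0, -0.0, 84.3]
force: [0.3, 0.1, -0.4]
grip_width: 0.0301
t 3.5 pos [0.5279 0.0443 0.1368] rot [-1.7999e+02 -1.0000e-02  8.4300e+01] F [ 0.3  0.1 -0.4] M [ 0.03 -0.12  0.02] w 30.1 q7 -20.4
shift(mm) [-0.1 -0.1 41.8] rotvec [-0.01 -0.01 -0.1 ]
```

View pics/s2.png

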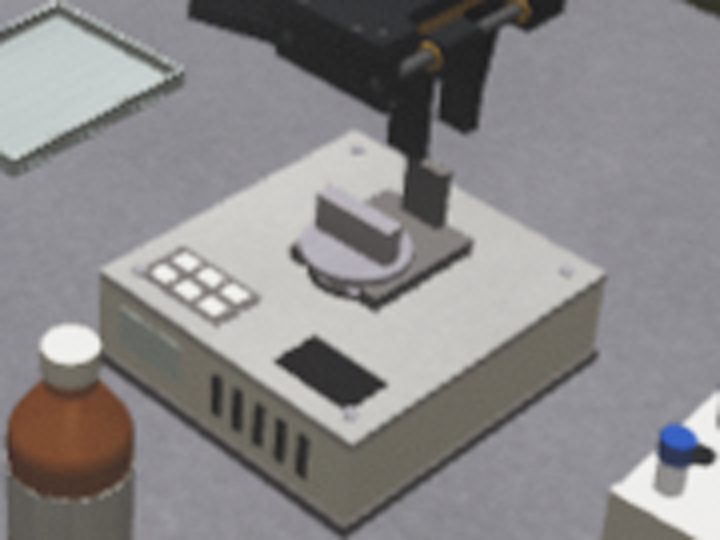

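The jaws straddle the tab (crop about (430,190)), so I descend 41 mm and close.

```bash

python3 -m pendant '[{"rx":0,"ry":0,"rz":0,"tx":0,"ty":0,"tz":12,"jaw":30},{"rx":0,"ry":0,"rz":0,"tx":0,"ty":0,"tz":12,"jaw":30},{"rx":0,"ry":0,"rz":0,"tx":0,"ty":0,"tz":10,"jaw":30},{"rx":0,"ry":0,"rz":0,"tx":0,"ty":0,"tz":6,"jaw":30},{"rx":0,"ry":0,"rz":0,"tx":0,"ty":0,"tz":0,"jaw":30},{"rx":0,"ry":0,"rz":0,"tx":0,"ty":0,"tz":0,"jaw":4},{"rx":0,"ry":0,"rz":0,"tx":0,"ty":0,"tz":0,"jaw":4},{"rx":0,"ry":0,"rz":0,"tx":0,"ty":0,"tz":0,"jaw":4},{"rx":0,"ry":0,"rz":0,"tx":0,"ty":0,"tz":0,"jaw":4},{"rx":0,"ry":0,"rz":0,"tx":0,"ty":0,"tz":0,"jaw":4},{"rx":0,"ry":0,"rz":0,"tx":0,"ty":0,"tz":0,"jaw":4}]' 20
python3 -c "
from h import *
delta(.5278,.0442,.095,84.4)
"
```

```text
time_s: 4.47
tool_pos: [0.528, 0.0442, 0.0969]
tool_rot: [180.0, 0.0, 84.4]
force: [-0.2, 0.2, 1.5]
grip_width: 0.008
t 4.47 pos [0.528  0.0442 0.0969] rot [1.7996e+02 1.0000e-02 8.4380e+01] F [-0.2  0.2  1.5] M [ 0.03  0.04 -0.04] w 8.0 q7 -22.3
shift(mm) [-0.  -0.3  1.9] rotvec [ 0.04  0.01 -0.02]
```

```bash

python3 -m pendant '[{"rx":0,"ry":0,"rz":0,"tx":0,"ty":-3,"tz":0,"jaw":4},{"rx":0,"ry":0,"rz":0,"tx":0,"ty":-5,"tz":0,"jaw":4},{"rx":0,"ry":0,"rz":0,"tx":0,"ty":-6,"tz":0,"jaw":4},{"rx":0,"ry":0,"rz":0,"tx":0,"ty":-6,"tz":0,"jaw":4},{"rx":0,"ry":0,"rz":0,"tx":0,"ty":-6,"tz":0,"jaw":4},{"rx":0,"ry":0,"rz":0,"tx":0,"ty":-6,"tz":0,"jaw":4},{"rx":0,"ry":0,"rz":0,"tx":0,"ty":-6,"tz":0,"jaw":4},{"rx":0,"ry":0,"rz":0,"tx":0,"ty":-6,"tz":0,"jaw":4},{"rx":0,"ry":0,"rz":0,"tx":0,"ty":-6,"tz":0,"jaw":4},{"rx":0,"ry":0,"rz":0,"tx":0,"ty":-6,"tz":0,"jaw":4},{"rx":0,"ry":0,"rz":0,"tx":0,"ty":-5,"tz":0,"jaw":4},{"rx":0,"ry":0,"rz":0,"tx":0,"ty":-3,"tz":0,"jaw":4},{"rx":0,"ry":0,"rz":0,"tx":0,"ty":0,"tz":0,"jaw":4},{"rx":0,"ry":0,"rz":0,"tx":0,"ty":0,"tz":0,"jaw":4},{"rx":0,"ry":0,"rz":0,"tx":0,"ty":0,"tz":0,"jaw":4}]'
python3 -c "
from h import *
delta(.5278,.0442,.095,84.4)
c=cam('scene'); save(c,'s3.png',(280,200,460,335),4)
c=cam('top'); save(c,'t3.png',(185,180,405,310),3.6)
"
```

```text
time_s: 5.72
tool_pos: [0.4636, 0.0505, 0.0968]
tool_rot: [-179.9, 0.0, 84.4]
force: [-1.0, -0.9, 8.9]
grip_width: 0.0077
t 5.72 pos [0.4636 0.0505 0.0968] rot [-1.7994e+02  3.0000e-02  8.4380e+01] F [-1.  -0.9  8.9] M [-0.04 -0.13 -0.02] w 7.7 q7 -18.9
shift(mm) [ 0.1 64.6  1.8] rotvec [-0.06  0.03 -0.02]
```

View pics/s3.png

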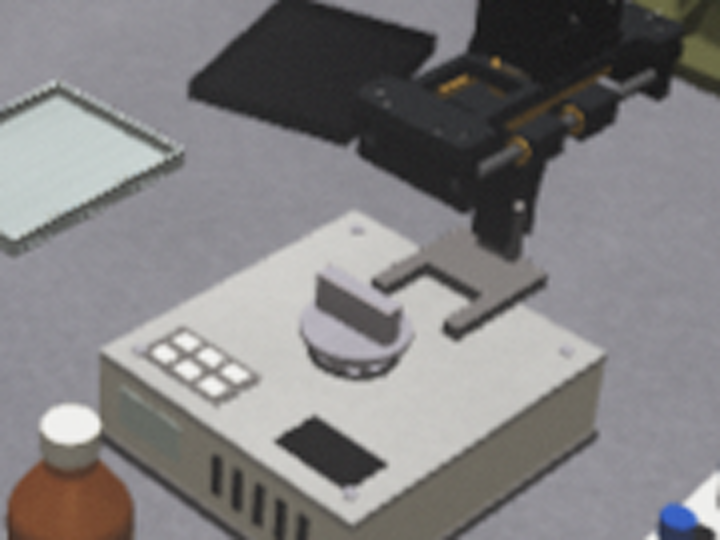

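The spacer is out: in the crop its prongs end at about (380,280) and (455,330), clear of the flange at (355,320). Now I lift it.

```bash

python3 -m pendant '[{"rx":0,"ry":0,"rz":0,"tx":0,"ty":0,"tz":-5,"jaw":4},{"rx":0,"ry":0,"rz":0,"tx":0,"ty":0,"tz":-12,"jaw":4},{"rx":0,"ry":0,"rz":0,"tx":0,"ty":0,"tz":-12,"jaw":4},{"rx":0,"ry":0,"rz":0,"tx":0,"ty":0,"tz":-12,"jaw":4},{"rx":0,"ry":0,"rz":0,"tx":0,"ty":0,"tz":-5,"jaw":4},{"rx":0,"ry":0,"rz":0,"tx":0,"ty":0,"tz":0,"jaw":4}]'
python3 -c "
from h import *
delta(.4714,-.266,.14,84.4)
"
```

```text
time_s: 6.32
tool_pos: [0.4651, 0.0505, 0.1443]
tool_rot: [179.8, 0.0, 84.4]
force: [0.8, -0.6, 0.1]
grip_width: 0.0077
t 6.32 pos [0.4651 0.0505 0.1443] rot [1.7982e+02 2.0000e-02 8.4370e+01] F [ 0.8 -0.6  0.1] M [-0.   -0.11 -0.01] w 7.7 q7 -16.1
shift(mm) [-314.3   37.3    4.6] rotvec [ 0.18  0.02 -0.03]
```

```bash

python3 -m pendant '[{"rx":0,"ry":0,"rz":0,"tx":-10,"ty":1,"tz":0,"jaw":4},{"rx":0,"ry":0,"rz":0,"tx":-20,"ty":2,"tz":0,"jaw":4},{"rx":0,"ry":0,"rz":0,"tx":-28,"ty":3.5,"tz":0,"jaw":4},{"rx":0,"ry":0,"rz":0,"tx":-28,"ty":3.5,"tz":0,"jaw":4},{"rx":0,"ry":0,"rz":0,"tx":-28,"ty":3.5,"tz":0,"jaw":4},{"rx":0,"ry":0,"rz":0,"tx":-28,"ty":3.5,"tz":0,"jaw":4},{"rx":0,"ry":0,"rz":0,"tx":-28,"ty":3.5,"tz":0,"jaw":4},{"rx":0,"ry":0,"rz":0,"tx":-28,"ty":3.5,"tz":0,"jaw":4},{"rx":0,"ry":0,"rz":0,"tx":-28,"ty":3.5,"tz":0,"jaw":4},{"rx":0,"ry":0,"rz":0,"tx":-28,"ty":3.5,"tz":0,"jaw":4},{"rx":0,"ry":0,"rz":0,"tx":-28,"ty":3.5,"tz":0,"jaw":4},{"rx":0,"ry":0,"rz":0,"tx":-20,"ty":2,"tz":0,"jaw":4},{"rx":0,"ry":0,"rz":0,"tx":-12,"ty":1,"tz":0,"jaw":4},{"rx":0,"ry":0,"rz":0,"tx":0,"ty":0,"tz":0,"jaw":4},{"rx":0,"ry":0,"rz":0,"tx":0,"ty":0,"tz":0,"jaw":4}]'
python3 -c "
from h import *
delta(.4714,-.266,.038,84.4)
c=cam('scene'); save(c,'s4.png',(220,160,400,295),4)
"
```

```text
time_s: 7.57
tool_pos: [0.4701, -0.2653, 0.1419]
tool_rot: [-179.9, -0.1, 84.3]
force: [1.1, 1.8, -1.2]
grip_width: 0.0081
t 7.57 pos [ 0.4701 -0.2653  0.1419] rot [-1.7993e+02 -8.0000e-02  8.4340e+01] F [ 1.1  1.8 -1.2] M [ 0.02 -0.06 -0.  ] w 8.1 q7 16.6
shift(mm) [ -0.8   1.5 103.9] rotvec [-0.07 -0.08 -0.06]
```

View pics/s4.png

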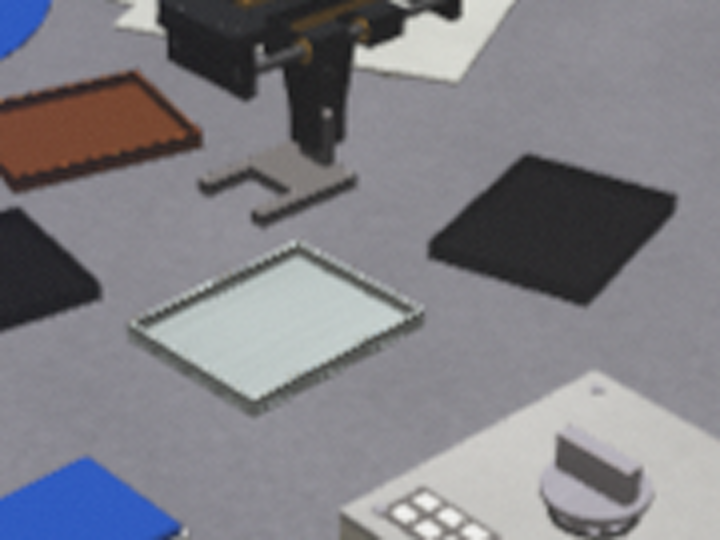

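Spacer held level above the tray (prongs at about (230,190) in the crop). I lower it about 101 mm to the floor.

```bash

python3 -m pendant '[{"rx":0,"ry":0,"rz":0,"tx":0,"ty":1,"tz":8,"jaw":4},{"rx":0,"ry":0,"rz":0,"tx":0,"ty":0,"tz":16,"jaw":4},{"rx":0,"ry":0,"rz":0,"tx":0,"ty":0,"tz":16,"jaw":4},{"rx":0,"ry":0,"rz":0,"tx":0,"ty":0,"tz":16,"jaw":4},{"rx":0,"ry":0,"rz":0,"tx":0,"ty":0,"tz":16,"jaw":4},{"rx":0,"ry":0,"rz":0,"tx":0,"ty":0,"tz":12,"jaw":4},{"rx":0,"ry":0,"rz":0,"tx":0,"ty":0,"tz":6,"jaw":4},{"rx":0,"ry":0,"rz":0,"tx":0,"ty":0,"tz":4,"jaw":4},{"rx":0,"ry":0,"rz":0,"tx":0,"ty":0,"tz":3,"jaw":4},{"rx":0,"ry":0,"rz":0,"tx":0,"ty":0,"tz":2,"jaw":4},{"rx":0,"ry":0,"rz":0,"tx":0,"ty":0,"tz":0,"jaw":4},{"rx":0,"ry":0,"rz":0,"tx":0,"ty":0,"tz":0,"jaw":4}]'
python3 -c "
from h import *
delta(.4714,-.266,.0398,84.4)
"
```

```text
time_s: 8.62
tool_pos: [0.472, -0.266, 0.0441]
tool_rot: [180.0, 0.0, 84.4]
force: [-0.2, -1.0, -0.3]
grip_width: 0.0079
t 8.62 pos [ 0.472  -0.266   0.0441] rot [1.7995e+02 3.0000e-02 8.4380e+01] F [-0.2 -1.  -0.3] M [-0.05 -0.06  0.03] w 7.9 q7 13.3
shift(mm) [-0.  -0.6  4.3] rotvec [ 0.05  0.03 -0.02]
```

```bash

python3 -m pendant '[{"rx":0,"ry":0,"rz":0,"tx":0,"ty":0,"tz":2,"jaw":4},{"rx":0,"ry":0,"rz":0,"tx":0,"ty":0,"tz":2,"jaw":4},{"rx":0,"ry":0,"rz":0,"tx":0,"ty":0,"tz":0,"jaw":4},{"rx":0,"ry":0,"rz":0,"tx":0,"ty":0,"tz":0,"jaw":4}]'
python3 -c "
from h import *
delta(.4714,-.266,.0398,84.4)
c=cam('scene'); save(c,'s5.png',(220,160,400,295),4)
"
```

```text
time_s: 8.95
tool_pos: [0.472, -0.2662, 0.0399]
tool_rot: [179.9, 0.0, 84.4]
force: [0.5, 0.5, 2.0]
grip_width: 0.0082
t 8.95 pos [ 0.472  -0.2662  0.0399] rot [1.7995e+02 4.0000e-02 8.4370e+01] F [0.5 0.5 2. ] M [-0.13 -0.18 -0.02] w 8.2 q7 13.1
shift(mm) [ 0.1 -0.7  0.1] rotvec [ 0.05  0.04 -0.03]
```

View pics/s5.png

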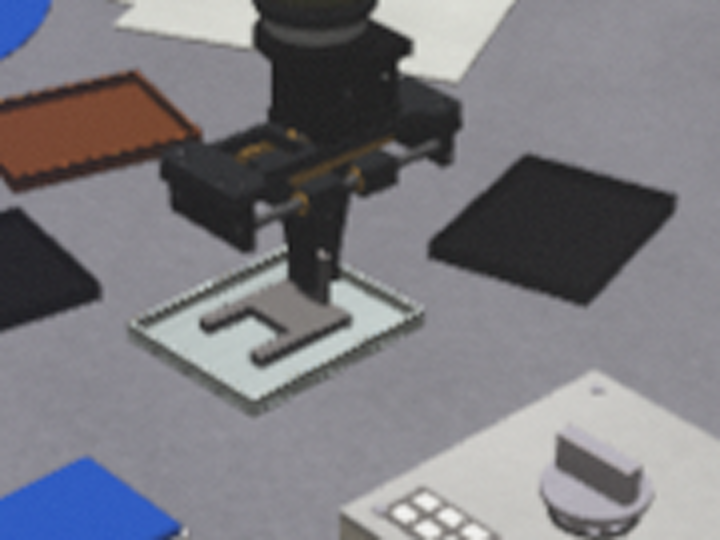

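It sits on the tray floor (Fz 2 N; spacer at about (275,320) in the crop). I release and retreat.

```bash

python3 -m pendant '[{"rx":0,"ry":0,"rz":0,"tx":0,"ty":0,"tz":0,"jaw":30},{"rx":0,"ry":0,"rz":0,"tx":0,"ty":0,"tz":0,"jaw":30},{"rx":0,"ry":0,"rz":0,"tx":0,"ty":0,"tz":0,"jaw":30},{"rx":0,"ry":0,"rz":0,"tx":0,"ty":0,"tz":-6,"jaw":30},{"rx":0,"ry":0,"rz":0,"tx":0,"ty":0,"tz":-20,"jaw":30},{"rx":0,"ry":0,"rz":0,"tx":0,"ty":0,"tz":-30,"jaw":30},{"rx":0,"ry":0,"rz":0,"tx":0,"ty":0,"tz":-30,"jaw":30},{"rx":0,"ry":0,"rz":0,"tx":0,"ty":0,"tz":-20,"jaw":30},{"rx":0,"ry":0,"rz":0,"tx":0,"ty":0,"tz":-10,"jaw":30},{"rx":0,"ry":0,"rz":0,"tx":0,"ty":0,"tz":0,"jaw":30}]'
python3 -c "
from h import *
delta(.5808,.0381,.155,85.7)
c=cam('top'); save(c,'t5.png',(185,180,405,310),3.6)
"
```

```text
time_s: 9.83
tool_pos: [0.4731, -0.2665, 0.1583]
tool_rot: [179.8, 0.1, 84.4]
force: [0.5, -0.0, -0.4]
grip_width: 0.0298
t 9.83 pos [ 0.4731 -0.2665  0.1583] rot [1.7976e+02 1.5000e-01 8.4380e+01] F [ 0.5 -0.  -0.4] M [-0.07 -0.13 -0.01] w 29.8 q7 16.8
shift(mm) [313.7  77.3   2.8] rotvec [ 0.24  0.15 -1.32]
```

View pics/t5.png

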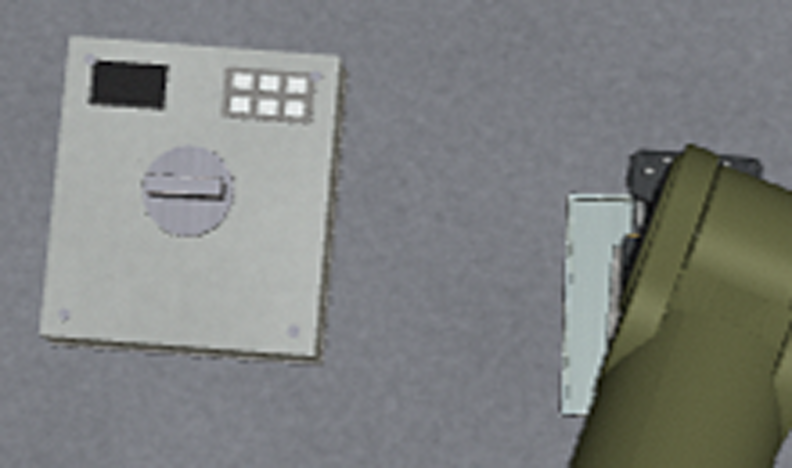

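```bash

python3 -m pendant '[{"rx":0,"ry":0,"rz":0,"tx":14,"ty":3.3,"tz":0,"jaw":30},{"rx":0,"ry":0,"rz":0,"tx":30,"ty":7.4,"tz":0,"jaw":30},{"rx":0,"ry":0,"rz":0,"tx":30,"ty":7.4,"tz":0,"jaw":30},{"rx":0,"ry":0,"rz":0,"tx":30,"ty":7.4,"tz":0,"jaw":30},{"rx":0,"ry":0,"rz":0,"tx":30,"ty":7.4,"tz":0,"jaw":30},{"rx":0,"ry":0,"rz":0,"tx":30,"ty":7.4,"tz":0,"jaw":30},{"rx":0,"ry":0,"rz":0,"tx":30,"ty":7.4,"tz":0,"jaw":30},{"rx":0,"ry":0,"rz":0,"tx":30,"ty":7.4,"tz":0,"jaw":30},{"rx":0,"ry":0,"rz":0,"tx":30,"ty":7.4,"tz":0,"jaw":30},{"rx":0,"ry":0,"rz":0,"tx":30,"ty":7.4,"tz":0,"jaw":30},{"rx":0,"ry":0,"rz":0,"tx":20,"ty":5,"tz":0,"jaw":30},{"rx":0,"ry":0,"rz":-1.3,"tx":10,"ty":2.4,"tz":0,"jaw":30},{"rx":0,"ry":0,"rz":0,"tx":0,"ty":0,"tz":0,"jaw":30},{"rx":0,"ry":0,"rz":0,"tx":0,"ty":0,"tz":0,"jaw":30}]'
python3 -c "
from h import *
delta(.5808,.0381,.099,85.7)
c=cam('wrist'); save(c,'w6.png')
c=cam('scene'); save(c,'s6.png',(280,220,460,355),4)
"
```

```text
time_s: 11.05
tool_pos: [0.5784, 0.0383, 0.1541]
tool_rot: [-179.8, 0.0, 85.7]
force: [-0.2, -0.2, -1.5]
grip_width: 0.0304
t 11.05 pos [0.5784 0.0383 0.1541] rot [-1.7985e+02  5.0000e-02  8.5710e+01] F [-0.2 -0.2 -1.5] M [-0.02 -0.1   0.03] w 30.4 q7 -19.6
shift(mm) [ 0.   2.5 55.1] rotvec [-0.15  0.05  0.01]
```

View pics/s6.png

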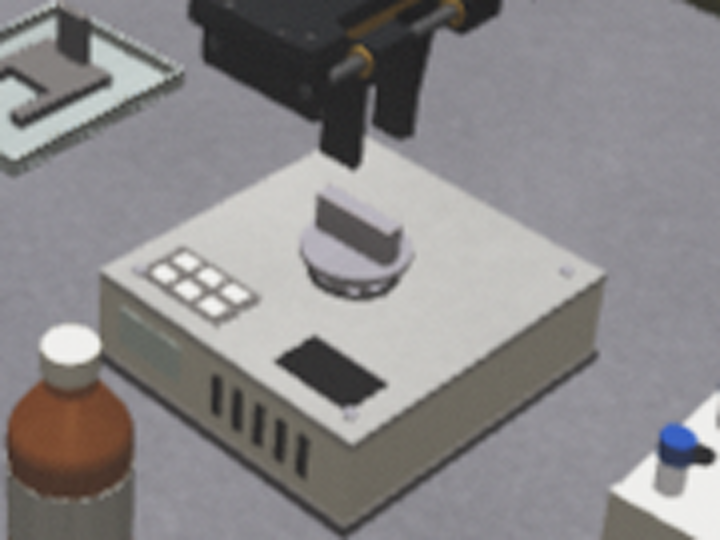

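View pics/w6.png

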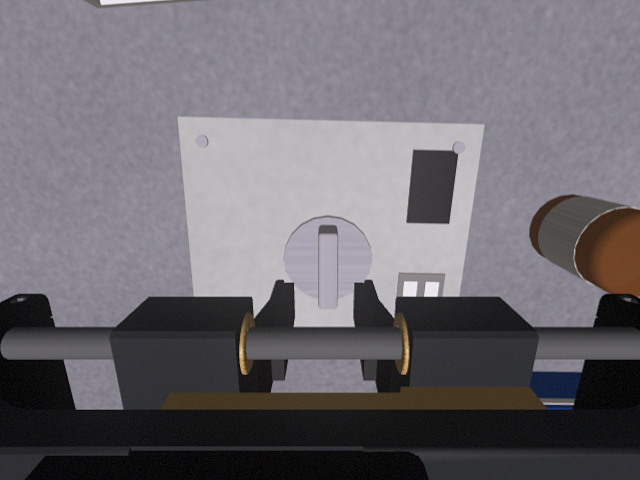

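The jaws are centred on the bar (wrist view: bar at column 328, fingers' mid at 325), and the spacer lies flat in the tray. I descend about 58 mm, then close to a loose 15 mm.

```bash

python3 -m pendant '[{"rx":0,"ry":0,"rz":0,"tx":0,"ty":2.4,"tz":15,"jaw":30},{"rx":0,"ry":0,"rz":0,"tx":0,"ty":0,"tz":18,"jaw":30},{"rx":0,"ry":0,"rz":0,"tx":0,"ty":0,"tz":14,"jaw":30},{"rx":0,"ry":0,"rz":0,"tx":0,"ty":0,"tz":8,"jaw":30},{"rx":0,"ry":0,"rz":0,"tx":0,"ty":0,"tz":2,"jaw":30},{"rx":0,"ry":0,"rz":0,"tx":0,"ty":0,"tz":0,"jaw":15},{"rx":0,"ry":0,"rz":0,"tx":0,"ty":0,"tz":0,"jaw":15},{"rx":0,"ry":0,"rz":0,"tx":0,"ty":0,"tz":0,"jaw":15},{"rx":0,"ry":0,"rz":0,"tx":0,"ty":0,"tz":0,"jaw":15}]' 10
python3 -c "
from h import *
delta(.5808,.0381,.096,85.7)
c=cam('scene'); save(c,'s7.png',(280,220,460,355),4)
"
```

```text
time_s: 11.9
tool_pos: [0.5823, 0.039, 0.0994]
tool_rot: [179.9, 0.0, 85.7]
force: [0.4, 1.3, 0.9]
grip_width: 0.0171
t 11.9 pos [0.5823 0.039  0.0994] rot [1.7991e+02 1.0000e-02 8.5690e+01] F [0.4 1.3 0.9] M [ 0.02 -0.11  0.02] w 17.1 q7 -21.6
shift(mm) [-1.1 -1.4  3.4] rotvec [ 0.09  0.01 -0.01]
```

View pics/s7.png

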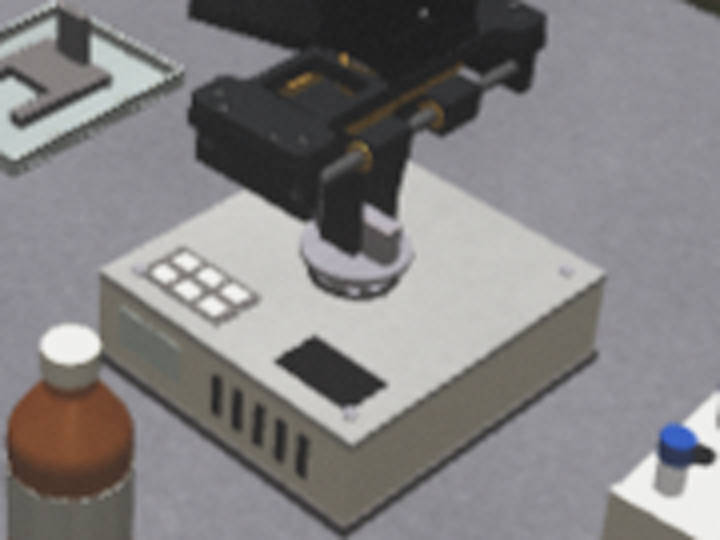

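```bash

python3 -m pendant '[{"rx":0,"ry":0,"rz":0,"tx":-1.1,"ty":-1.4,"tz":1.5,"jaw":15},{"rx":0,"ry":0,"rz":-5,"tx":0,"ty":0,"tz":0,"jaw":15},{"rx":0,"ry":0,"rz":-5,"tx":0,"ty":0,"tz":0,"jaw":15},{"rx":0,"ry":0,"rz":-5,"tx":0,"ty":0,"tz":0,"jaw":15},{"rx":0,"ry":0,"rz":-5,"tx":0,"ty":0,"tz":0,"jaw":15},{"rx":0,"ry":0,"rz":-5,"tx":0,"ty":0,"tz":0,"jaw":15},{"rx":0,"ry":0,"rz":-5,"tx":0,"ty":0,"tz":0,"jaw":15},{"rx":0,"ry":0,"rz":0,"tx":0,"ty":0,"tz":0,"jaw":15}]' 10
python3 -c "
from h import *
delta(.5808,.0381,.097,115.7)
c=cam('scene'); save(c,'s8.png',(280,220,460,355),4)
"
```

```text
time_s: 12.62
tool_pos: [0.5802, 0.0379, 0.0971]
tool_rot: [180.0, -0.0, 115.8]
force: [-0.2, -0.2, 0.3]
grip_width: 0.015
t 12.62 pos [0.5802 0.0379 0.0971] rot [179.99  -0.   115.8 ] F [-0.2 -0.2  0.3] M [-0.04 -0.16 -0.04] w 15.0 q7 6.8
shift(mm) [-0.   0.6  0.1] rotvec [ 0.01 -0.    0.1 ]
```

View pics/s8.png

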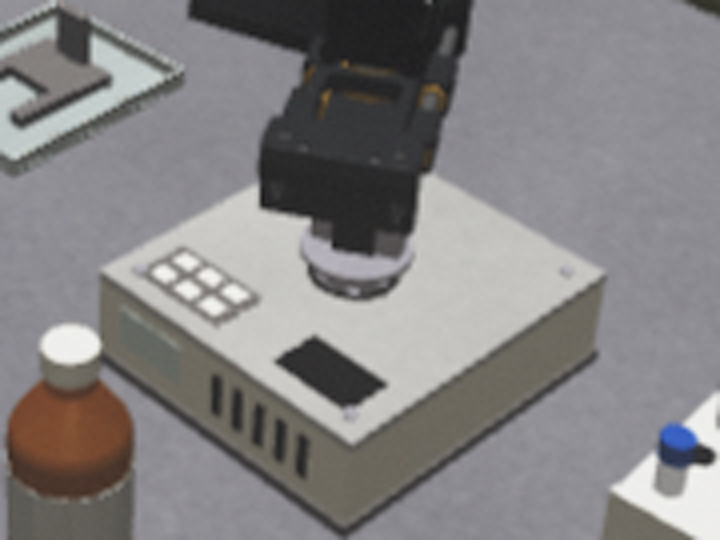

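```bash
cat >> h.py <<'E'
def fz(c):
    P=pts(c); m=np.hypot(P[...,0]-.5808,P[...,1]-.0381)<.034; m&=(P[...,2]>.058)&(P[...,2]<.083)
    z=P[...,2][m]; h,e=np.histogram(z,np.arange(.058,.084,.002)); print('z hist',dict(zip((e[:-1]*1000).round().astype(int).tolist(),h.tolist())))
E
python3 -m pendant '[{"rx":0,"ry":0,"rz":-5,"tx":0,"ty":0,"tz":0,"jaw":15},{"rx":0,"ry":0,"rz":-5,"tx":0,"ty":0,"tz":0,"jaw":15},{"rx":0,"ry":0,"rz":-5,"tx":0,"ty":0,"tz":0,"jaw":15},{"rx":0,"ry":0,"rz":0,"tx":0,"ty":0,"tz":0,"jaw":15}]' 10
python3 -c "
from h import *
delta(.5808,.0381,.097,130.7)
c=cam('scene'); fz(c); save(c,'s9.png',(280,220,460,355),4)
"
```

```text
time_s: 13.0
tool_pos: [0.5802, 0.0379, 0.097]
tool_rot: [180.0, -0.0, 130.7]
force: [-0.2, -0.1, 0.1]
grip_width: 0.0152
t 13.0 pos [0.5802 0.0379 0.097 ] rot [180.    -0.   130.67] F [-0.2 -0.1  0.1] M [ 0.03 -0.16  0.01] w 15.2 q7 20.6
shift(mm) [-0.2  0.6  0. ] rotvec [ 0.   -0.   -0.03]
z hist {58: 99, 60: 29, 62: 0, 64: 0, 66: 0, 68: 0, 70: 4, 72: 14, 74: 59, 76: 109, 78: 34, 80: 11}
```

View pics/s9.png

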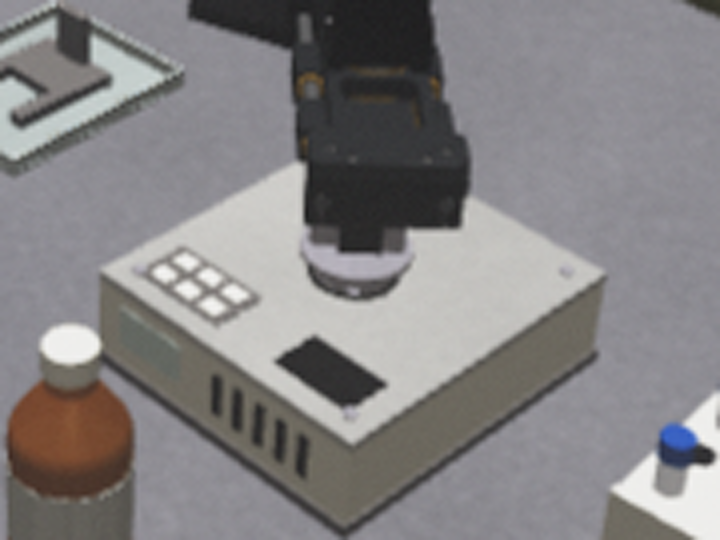

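The flange is still up (top near 77 mm). I keep turning counter-clockwise.

```bash

python3 -m pendant '[{"rx":0,"ry":0,"rz":-5,"tx":0,"ty":0,"tz":0,"jaw":15},{"rx":0,"ry":0,"rz":-5,"tx":0,"ty":0,"tz":0,"jaw":15},{"rx":0,"ry":0,"rz":-5,"tx":0,"ty":0,"tz":0,"jaw":15},{"rx":0,"ry":0,"rz":0,"tx":0,"ty":0,"tz":0,"jaw":15}]' 10
python3 -c "
from h import *
delta(.5808,.0381,.097,145.7)
c=cam('scene'); fz(c)
"
python3 -m pendant '[{"rx":0,"ry":0,"rz":-5,"tx":0,"ty":0,"tz":0,"jaw":15},{"rx":0,"ry":0,"rz":-5,"tx":0,"ty":0,"tz":0,"jaw":15},{"rx":0,"ry":0,"rz":0,"tx":0,"ty":0,"tz":0,"jaw":15},{"rx":0,"ry":0,"rz":0,"tx":0,"ty":0,"tz":0,"jaw":15}]' 10
python3 -c "
from h import *
delta(.5808,.0381,.097,155.7)
c=cam('scene'); fz(c)
"
```

```text
time_s: 13.38
tool_pos: [0.5802, 0.0379, 0.097]
tool_rot: [-180.0, -0.0, 145.6]
force: [0.6, 0.5, 0.1]
grip_width: 0.0151
t 13.38 pos [0.5802 0.0379 0.097 ] rot [-1.800e+02 -1.000e-02  1.456e+02] F [0.6 0.5 0.1] M [ 0.13 -0.23  0.01] w 15.1 q7 34.4
shift(mm) [-0.4  0.5 -0. ] rotvec [-0.   -0.01 -0.1 ]
z hist {58: 91, 60: 39, 62: 1, 64: 0, 66: 0, 68: 0, 70: 5, 72: 23, 74: 54, 76: 111, 78: 32, 80: 13}
time_s: 13.77
tool_pos: [0.5802, 0.0379, 0.097]
tool_rot: [-180.0, -0.0, 155.4]
force: [0.5, 0.4, -0.4]
grip_width: 0.0149
t 13.77 pos [0.5802 0.0379 0.097 ] rot [-180.     -0.    155.38] F [ 0.5  0.4 -0.4] M [ 0.12 -0.17  0.  ] w 14.9 q7 43.4
shift(mm) [-0.5  0.4 -0. ] rotvec [-0.   -0.   -0.32]
z hist {58: 100, 60: 32, 62: 4, 64: 0, 66: 0, 68: 1, 70: 4, 72: 19, 74: 56, 76: 109, 78: 36, 80: 13}
```

```bash

python3 -m pendant '[{"rx":0,"ry":0,"rz":-5,"tx":0,"ty":0,"tz":0,"jaw":15},{"rx":0,"ry":0,"rz":-5,"tx":0,"ty":0,"tz":0,"jaw":15},{"rx":0,"ry":0,"rz":0,"tx":0,"ty":0,"tz":0,"jaw":15},{"rx":0,"ry":0,"rz":0,"tx":0,"ty":0,"tz":0,"jaw":15}]' 10
python3 -c "
from h import *
delta(.5808,.0381,.097,165.7)
c=cam('scene'); fz(c); save(c,'s10.png',(280,220,460,355),4)
"
```

```text
time_s: 14.15
tool_pos: [0.5802, 0.038, 0.097]
tool_rot: [-180.0, -0.0, 165.4]
force: [-0.6, -0.3, -0.6]
grip_width: 0.0152
t 14.15 pos [0.5802 0.038  0.097 ] rot [-180.     -0.    165.42] F [-0.6 -0.3 -0.6] M [ 0.06 -0.11 -0.  ] w 15.2 q7 52.6
shift(mm) [-0.5  0.3 -0. ] rotvec [-0.   -0.   -0.28]
z hist {58: 106, 60: 37, 62: 2, 64: 0, 66: 0, 68: 0, 70: 8, 72: 18, 74: 63, 76: 100, 78: 37, 80: 7}
```

View pics/s10.png

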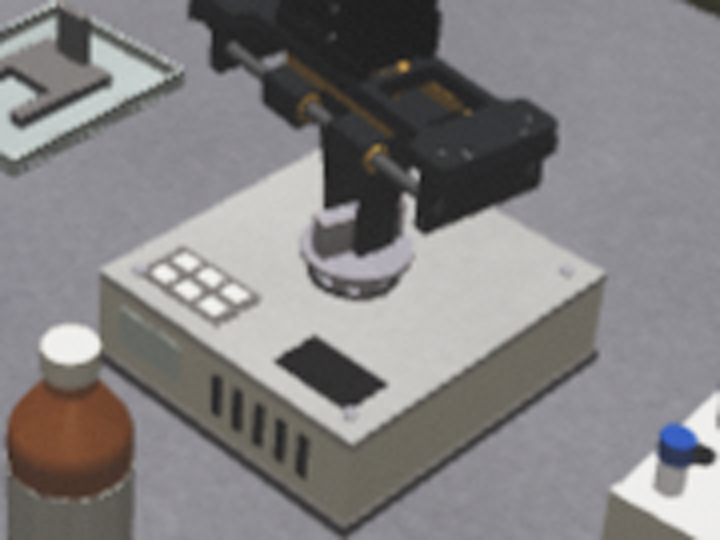

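The bar is following (about 75° turned) with the flange still up, so I continue.

```bash

python3 -m pendant '[{"rx":0,"ry":0,"rz":-5,"tx":0,"ty":0,"tz":0,"jaw":15},{"rx":0,"ry":0,"rz":-5,"tx":0,"ty":0,"tz":0,"jaw":15},{"rx":0,"ry":0,"rz":0,"tx":0,"ty":0,"tz":0,"jaw":15},{"rx":0,"ry":0,"rz":0,"tx":0,"ty":0,"tz":0,"jaw":15}]' 10
python3 -c "
from h import *
delta(.5808,.0381,.097,175.7)
c=cam('scene'); fz(c)
"
python3 -m pendant '[{"rx":0,"ry":0,"rz":-5,"tx":0,"ty":0,"tz":0,"jaw":15},{"rx":0,"ry":0,"rz":-5,"tx":0,"ty":0,"tz":0,"jaw":15},{"rx":0,"ry":0,"rz":0,"tx":0,"ty":0,"tz":0,"jaw":15},{"rx":0,"ry":0,"rz":0,"tx":0,"ty":0,"tz":0,"jaw":15}]' 10
python3 -c "
from h import *
delta(.5808,.0381,.097,185.7)
c=cam('scene'); fz(c);  save(c,'s11.png',(280,220,460,355),4)
"
```

```text
time_s: 14.53
tool_pos: [0.5802, 0.0379, 0.097]
tool_rot: [180.0, -0.0, 175.4]
force: [-0.2, 0.2, 0.2]
grip_width: 0.0148
t 14.53 pos [0.5802 0.0379 0.097 ] rot [ 1.8000e+02 -1.0000e-02  1.7543e+02] F [-0.2  0.2  0.2] M [ 0.09 -0.12  0.02] w 14.8 q7 61.7
shift(mm) [-0.6  0.2 -0. ] rotvec [ 0.   -0.01 -0.27]
z hist {58: 97, 60: 33, 62: 2, 64: 0, 66: 0, 68: 0, 70: 4, 72: 24, 74: 72, 76: 101, 78: 28, 80: 15}
time_s: 14.92
tool_pos: [0.5802, 0.0379, 0.097]
tool_rot: [180.0, -0.0, -174.6]
force: [-0.0, 0.1, 0.3]
grip_width: 0.0152
t 14.92 pos [0.5802 0.0379 0.097 ] rot [ 180.     -0.   -174.56] F [-0.   0.1  0.3] M [ 0.12 -0.14 -0.03] w 15.2 q7 70.8
shift(mm) [-0.6  0.1  0. ] rotvec [ 0.   -0.   -0.26]
z hist {58: 58, 60: 22, 62: 28, 64: 90, 66: 113, 68: 28, 70: 9, 72: 8, 74: 8, 76: 5, 78: 10, 80: 13}
```

View pics/s11.png

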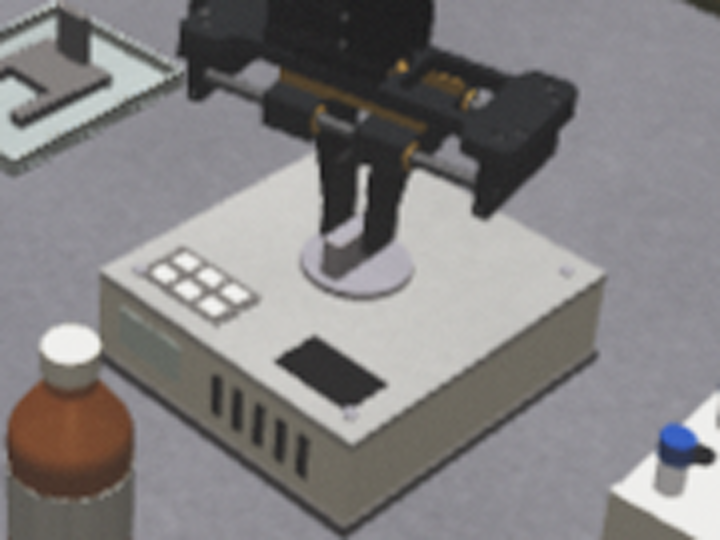

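The plug dropped: the flange-top histogram peak moved from 76 to 66 mm, and the picture shows the flange close to the unit (crop (355,265)). Now I lower about 9 mm, back off the lag and grip firmly.

```bash

python3 -m pendant '[{"rx":0,"ry":0,"rz":0,"tx":-0.5,"ty":0,"tz":3,"jaw":15},{"rx":0,"ry":0,"rz":4,"tx":0,"ty":0,"tz":4,"jaw":15},{"rx":0,"ry":0,"rz":3,"tx":0,"ty":0,"tz":2.5,"jaw":15},{"rx":0,"ry":0,"rz":0,"tx":0,"ty":0,"tz":0,"jaw":15},{"rx":0,"ry":0,"rz":0,"tx":0,"ty":0,"tz":0,"jaw":8},{"rx":0,"ry":0,"rz":0,"tx":0,"ty":0,"tz":0,"jaw":8},{"rx":0,"ry":0,"rz":0,"tx":0,"ty":0,"tz":0,"jaw":8},{"rx":0,"ry":0,"rz":0,"tx":0,"ty":0,"tz":0,"jaw":8}]' 40
python3 -c "
from h import *
delta(.5808,.0381,.088,178.7)
c=cam('scene'); fz(c)
"
```

```text
time_s: 15.63
tool_pos: [0.5807, 0.038, 0.0875]
tool_rot: [180.0, -0.0, 178.7]
force: [0.7, 0.2, -1.7]
grip_width: 0.012
t 15.63 pos [0.5807 0.038  0.0875] rot [180.   -0.  178.7] F [ 0.7  0.2 -1.7] M [ 0.12 -0.2  -0.01] w 12.0 q7 64.2
shift(mm) [-0.1  0.1 -0.5] rotvec [ 0. -0. -0.]
z hist {58: 54, 60: 26, 62: 17, 64: 47, 66: 118, 68: 51, 70: 11, 72: 11, 74: 18, 76: 8, 78: 14, 80: 15}
```

```bash

python3 -m pendant '[{"rx":0,"ry":0,"rz":4,"tx":0,"ty":0,"tz":0.1,"jaw":8},{"rx":0,"ry":0,"rz":4,"tx":0,"ty":0,"tz":0.1,"jaw":8},{"rx":0,"ry":0,"rz":4,"tx":0,"ty":0,"tz":0.1,"jaw":8},{"rx":0,"ry":0,"rz":4,"tx":0,"ty":0,"tz":0.1,"jaw":8},{"rx":0,"ry":0,"rz":4,"tx":0,"ty":0,"tz":0.1,"jaw":8},{"rx":0,"ry":0,"rz":4,"tx":0,"ty":0,"tz":0.1,"jaw":8},{"rx":0,"ry":0,"rz":4,"tx":0,"ty":0,"tz":0.1,"jaw":8},{"rx":0,"ry":0,"rz":4,"tx":0,"ty":0,"tz":0.1,"jaw":8},{"rx":0,"ry":0,"rz":0,"tx":0,"ty":0,"tz":0,"jaw":8}]' 45
python3 -c "
from h import *
delta(.5808,.0381,.087,146.7)
c=cam('scene'); fz(c)
"
```

```text
time_s: 16.43
tool_pos: [0.5813, 0.0381, 0.0874]
tool_rot: [180.0, 0.1, 146.6]
force: [0.6, 0.2, 1.7]
grip_width: 0.0113
t 16.43 pos [0.5813 0.0381 0.0874] rot [1.7997e+02 7.0000e-02 1.4659e+02] F [0.6 0.2 1.7] M [ 0.12 -0.18 -0.03] w 11.3 q7 34.9
shift(mm) [ 0.4 -0.3  0.4] rotvec [ 0.03  0.07 -0.11]
z hist {58: 57, 60: 20, 62: 18, 64: 55, 66: 112, 68: 34, 70: 9, 72: 15, 74: 21, 76: 17, 78: 10, 80: 17}
```

```bash

python3 -m pendant '[{"rx":0,"ry":0,"rz":4,"tx":0,"ty":0,"tz":0.15,"jaw":8},{"rx":0,"ry":0,"rz":4,"tx":0,"ty":0,"tz":0.15,"jaw":8},{"rx":0,"ry":0,"rz":4,"tx":0,"ty":0,"tz":0.15,"jaw":8},{"rx":0,"ry":0,"rz":4,"tx":0,"ty":0,"tz":0.15,"jaw":8},{"rx":0,"ry":0,"rz":4,"tx":0,"ty":0,"tz":0.15,"jaw":8},{"rx":0,"ry":0,"rz":4,"tx":0,"ty":0,"tz":0.15,"jaw":8},{"rx":0,"ry":0,"rz":4,"tx":0,"ty":0,"tz":0.15,"jaw":8},{"rx":0,"ry":0,"rz":4,"tx":0,"ty":0,"tz":0.15,"jaw":8},{"rx":0,"ry":0,"rz":0,"tx":0,"ty":0,"tz":0,"jaw":8}]' 45
python3 -c "
from h import *
delta(.5808,.0381,.086,114.7)
c=cam('scene'); fz(c); save(c,'s12.png',(280,220,460,355),4)
"
```

```text
time_s: 17.23
tool_pos: [0.5808, 0.0379, 0.0857]
tool_rot: [180.0, 0.0, 114.7]
force: [-0.4, 0.6, 1.0]
grip_width: 0.0119
t 17.23 pos [0.5808 0.0379 0.0857] rot [1.8000e+02 3.0000e-02 1.1469e+02] F [-0.4  0.6  1. ] M [-0.09 -0.11 -0.04] w 11.9 q7 5.4
shift(mm) [ 0.2  0.  -0.3] rotvec [ 0.    0.03 -0.01]
z hist {58: 51, 60: 19, 62: 46, 64: 96, 66: 59, 68: 22, 70: 12, 72: 12, 74: 22, 76: 15, 78: 13, 80: 12}
```

View pics/s12.png

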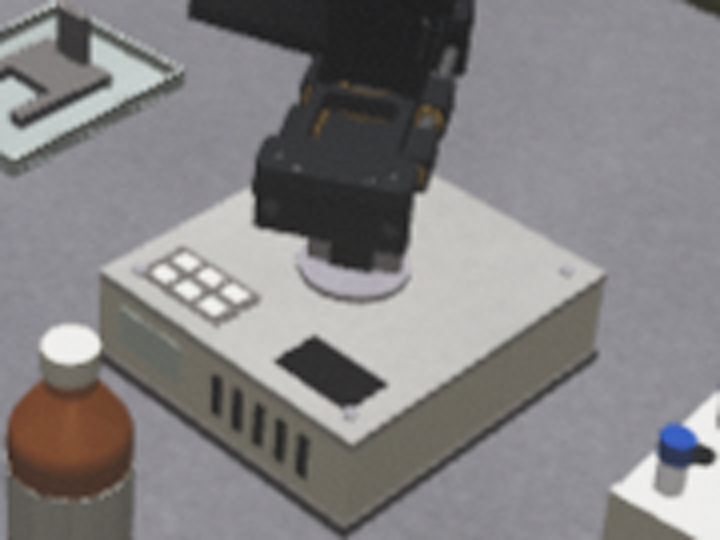

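It is following down. I continue in shorter pieces, watching the torque for the stop.

```bash

python3 -m pendant '[{"rx":0,"ry":0,"rz":4,"tx":0,"ty":0,"tz":0.1,"jaw":8},{"rx":0,"ry":0,"rz":4,"tx":0,"ty":0,"tz":0.1,"jaw":8},{"rx":0,"ry":0,"rz":4,"tx":0,"ty":0,"tz":0.1,"jaw":8},{"rx":0,"ry":0,"rz":4,"tx":0,"ty":0,"tz":0.1,"jaw":8},{"rx":0,"ry":0,"rz":0,"tx":0,"ty":0,"tz":0,"jaw":8}]' 45
python3 -c "
from h import *
delta(.5808,.0381,.086,98.7)"
python3 -m pendant '[{"rx":0,"ry":0,"rz":3,"tx":0,"ty":0,"tz":0.1,"jaw":8},{"rx":0,"ry":0,"rz":3,"tx":0,"ty":0,"tz":0.1,"jaw":8},{"rx":0,"ry":0,"rz":0,"tx":0,"ty":0,"tz":0,"jaw":8}]' 45
python3 -c "
from h import *
delta(.5808,.0381,.086,92.7)"
python3 -m pendant '[{"rx":0,"ry":0,"rz":3,"tx":0,"ty":0,"tz":0.1,"jaw":8},{"rx":0,"ry":0,"rz":3,"tx":0,"ty":0,"tz":0.1,"jaw":8},{"rx":0,"ry":0,"rz":0,"tx":0,"ty":0,"tz":0,"jaw":8}]' 45
python3 -c "
from h import *
delta(.5808,.0381,.086,86.7)
c=cam('scene'); fz(c)"
```

```text
time_s: 17.7
tool_pos: [0.5807, 0.038, 0.085]
tool_rot: [-180.0, 0.0, 98.8]
force: [0.5, 0.3, -0.5]
grip_width: 0.0116
t 17.7 pos [0.5807 0.038  0.085 ] rot [-1.7999e+02  1.0000e-02  9.8750e+01] F [ 0.5  0.3 -0.5] M [-0.05 -0.13 -0.1 ] w 11.6 q7 -9.5
shift(mm) [ 0.1  0.1 -1. ] rotvec [-0.01  0.01  0.05]
time_s: 17.95
tool_pos: [0.5807, 0.038, 0.085]
tool_rot: [-180.0, 0.0, 92.8]
force: [0.2, -0.5, 1.1]
grip_width: 0.0119
t 17.95 pos [0.5807 0.038  0.085 ] rot [-1.800e+02  1.000e-02  9.283e+01] F [ 0.2 -0.5  1.1] M [-0.08 -0.07 -0.02] w 11.9 q7 -15.0
shift(mm) [ 0.1  0.1 -1. ] rotvec [-0.    0.01  0.13]
time_s: 18.2
tool_pos: [0.5808, 0.038, 0.0849]
tool_rot: [180.0, 0.0, 86.8]
force: [-0.7, 0.5, 2.2]
grip_width: 0.0114
t 18.2 pos [0.5808 0.038  0.0849] rot [1.800e+02 1.000e-02 8.684e+01] F [-0.7  0.5  2.2] M [-0.03 -0.   -0.01] w 11.4 q7 -20.7
shift(mm) [ 0.1  0.  -1.1] rotvec [0.   0.01 0.14]
z hist {58: 50, 60: 31, 62: 65, 64: 103, 66: 34, 68: 8, 70: 18, 72: 15, 74: 14, 76: 14, 78: 17, 80: 12}
```

```bash

python3 -m pendant '[{"rx":0,"ry":0,"rz":3,"tx":0,"ty":0,"tz":0,"jaw":8},{"rx":0,"ry":0,"rz":3,"tx":0,"ty":0,"tz":0,"jaw":8},{"rx":0,"ry":0,"rz":0,"tx":0,"ty":0,"tz":0,"jaw":8}]' 45
python3 -c "
from h import *
delta(.5808,.0381,.085,80.7)"
python3 -m pendant '[{"rx":0,"ry":0,"rz":3,"tx":0,"ty":0,"tz":0,"jaw":8},{"rx":0,"ry":0,"rz":3,"tx":0,"ty":0,"tz":0,"jaw":8},{"rx":0,"ry":0,"rz":0,"tx":0,"ty":0,"tz":0,"jaw":8}]' 45
python3 -c "
from h import *
delta(.5808,.0381,.085,74.7)
c=cam('scene'); fz(c); save(c,'s13.png',(280,220,460,355),4)"
```

```text
time_s: 18.5
tool_pos: [0.5808, 0.0381, 0.0849]
tool_rot: [180.0, 0.0, 80.8]
force: [0.2, 0.2, 2.9]
grip_width: 0.0118
t 18.5 pos [0.5808 0.0381 0.0849] rot [1.7999e+02 1.0000e-02 8.0840e+01] F [0.2 0.2 2.9] M [-0.12  0.02  0.11] w 11.8 q7 -26.3
shift(mm) [ 0.  -0.  -0.1] rotvec [0.01 0.01 0.14]
time_s: 18.75
tool_pos: [0.5808, 0.0381, 0.0849]
tool_rot: [180.0, 0.0, 75.0]
force: [-0.8, 0.5, 3.1]
grip_width: 0.0117
t 18.75 pos [0.5808 0.0381 0.0849] rot [1.7997e+02 4.0000e-02 7.4970e+01] F [-0.8  0.5  3.1] M [-0.2   0.04  0.89] w 11.7 q7 -31.9
shift(mm) [ 0.  -0.  -0.1] rotvec [0.03 0.04 0.27]
z hist {58: 52, 60: 26, 62: 70, 64: 110, 66: 30, 68: 10, 70: 17, 72: 18, 74: 15, 76: 15, 78: 10, 80: 17}
```

View pics/s13.png

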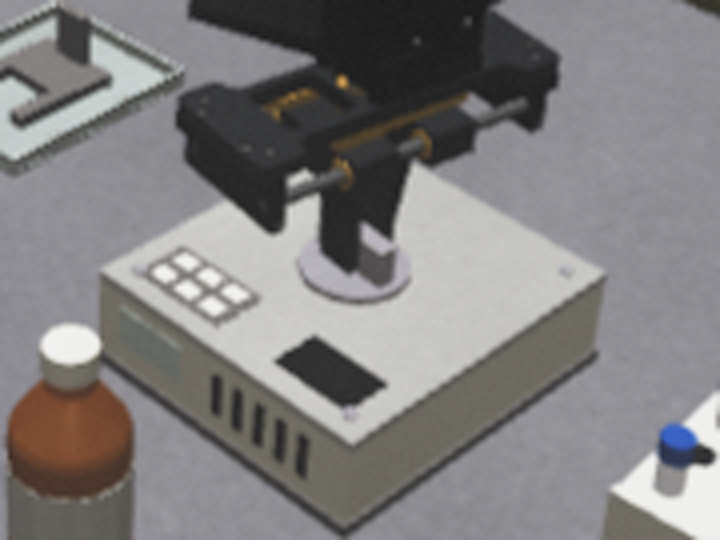

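Torque about z jumped to 0.89 N m after about 104°, so this is the hard stop. The flange-top peak is now at about 64 mm. I release, wait, and lift straight up.

```bash

python3 -m pendant '[{"rx":0,"ry":0,"rz":0,"tx":0,"ty":0,"tz":0,"jaw":30},{"rx":0,"ry":0,"rz":0,"tx":0,"ty":0,"tz":0,"jaw":30},{"rx":0,"ry":0,"rz":0,"tx":0,"ty":0,"tz":0,"jaw":30},{"rx":0,"ry":0,"rz":0,"tx":0,"ty":0,"tz":-6,"jaw":30},{"rx":0,"ry":0,"rz":0,"tx":0,"ty":0,"tz":-20,"jaw":30},{"rx":0,"ry":0,"rz":0,"tx":0,"ty":0,"tz":-30,"jaw":30},{"rx":0,"ry":0,"rz":0,"tx":0,"ty":0,"tz":-30,"jaw":30},{"rx":0,"ry":0,"rz":0,"tx":0,"ty":0,"tz":-30,"jaw":30},{"rx":0,"ry":0,"rz":0,"tx":-30,"ty":0,"tz":-10,"jaw":30},{"rx":0,"ry":0,"rz":0,"tx":-30,"ty":-20,"tz":0,"jaw":30},{"rx":0,"ry":0,"rz":0,"tx":-30,"ty":-20,"tz":0,"jaw":30},{"rx":0,"ry":0,"rz":0,"tx":0,"ty":0,"tz":0,"jaw":30},{"rx":0,"ry":0,"rz":0,"tx":0,"ty":0,"tz":0,"jaw":30}]' 45
python3 - <<'E'
from h import *
delta(.5808,.0381,.085,74.7)
c=cam('scene'); fz(c); save(c,'s14.png',(220,180,440,345),3.6)
c=cam('wrist'); save(c,'w14.png'); P=pts(c)
D=np.hypot(P[...,0]-.5808,P[...,1]-.0381)
for n,lo,hi,r in [('bar',.084,.1,.04),('flange',.0625,.072,.032),('unit top',.055,.0645,9)]:
    m=(D<r)&(P[...,2]>lo)&(P[...,2]<hi)&((D>.034)&(D<.07) if r==9 else True); q=P[m]
    print(n,len(q),np.median(q,0).round(4),cv2.minAreaRect((q[:,:2]*1000).astype('float32')))
E
```

```text
time_s: 19.88
tool_pos: [0.5174, -0.0403, 0.2112]
tool_rot: [180.0, 0.1, 74.5]
force: [0.1, 0.5, 0.5]
grip_width: 0.0297
t 19.88 pos [ 0.5174 -0.0403  0.2112] rot [1.7996e+02 8.0000e-02 7.4460e+01] F [0.1 0.5 0.5] M [ 0.   -0.07  0.03] w 29.7 q7 -16.6
shift(mm) [ 92.7  40.  126.1] rotvec [ 0.04  0.08 -0.24]
z hist {58: 55, 60: 30, 62: 71, 64: 109, 66: 48, 68: 18, 70: 18, 72: 19, 74: 12, 76: 14, 78: 15, 80: 20}
bar 1234 [0.5808 0.0391 0.0905] ((581.2936401367188, 38.17431640625), (49.83659744262695, 12.404467582702637), 82.05607604980469)
flange 3317 [0.5749 0.039  0.0667] ((581.2334594726562, 38.22502136230469), (59.02853775024414, 59.021446228027344), 19.084928512573242)
unit top 19249 [0.5831 0.0463 0.0607] ((580.8394165039062, 38.173667907714844), (139.6514892578125, 139.73219299316406), 46.776710510253906)
```

View pics/s14.png

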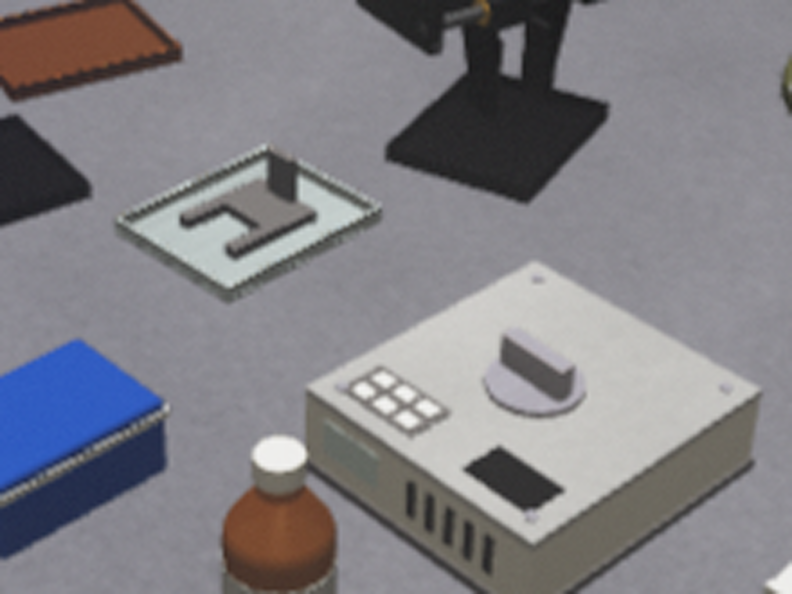

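View pics/w14.png

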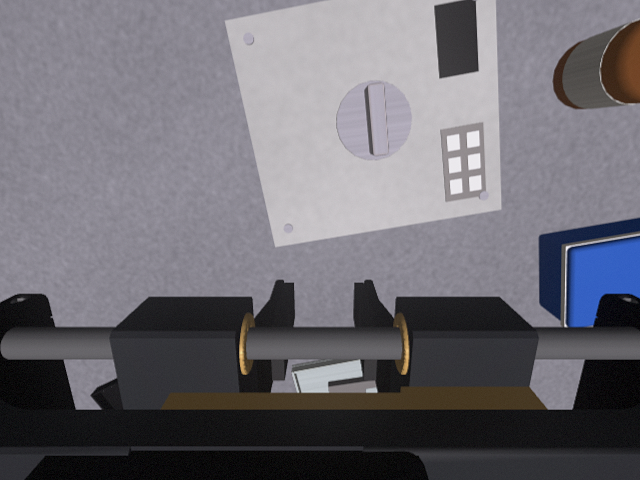

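The plug bar top is 29.8 mm above the unit top, so the bar centre is at about 17.8 mm (fully home is 18.0). It is centred on the port and did not spring up. Last check is the spacer in the tray from the top camera.

```bash
python3 - <<'E'
from h import *
c=cam('top'); save(c,'t15.png',(120,100,405,313),2.8); P=pts(c)
s=c['img'].astype(int); m=np.zeros((480,640),bool); m[238:293,345:388]=1
for lo,hi in [(.0085,.022),(.035,.06)]:
    k=m&(P[...,2]>lo)&(P[...,2]<hi); q=P[k]; print(k.sum(),np.median(q,0).round(4),cv2.minAreaRect((q[:,:2]*1000).astype('float32')))
E
```

```text
595 [ 0.4964 -0.2704  0.0128] ((504.4104309082031, -269.2481689453125), (103.07614135742188, 132.70413208007812), 88.36909484863281)
45 [ 0.4712 -0.267   0.0484] ((471.2740173339844, -266.49755859375), (25.519733428955078, 8.164407730102539), 81.16615295410156)
```

View pics/t15.png

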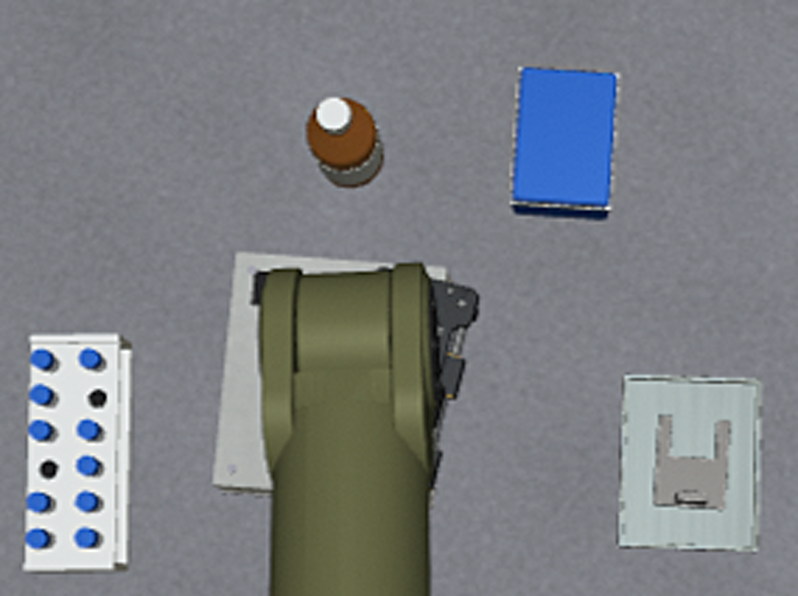

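The spacer lies flat in the middle of the tray, with its tab at world (0.471,-0.267), so its middle is within about 1 mm of the tray centre. The rack, bottle and tip box look the same as in the first picture, and the robot is clear of everything. I hand the job in.

```bash
python3 -c "
from h import *
print(env.sign_off()); print(env.get_obs()['time_s'])"
```

```text
the job is handed in; nothing more can be done
None
the job is handed in; nothing more can be done
```

I did every step in the order you gave and handed the job in at about 20 s of the 72 s allowed. The sign-off gives no verdict, so this rests on my own last checks.

- **Spacer:** I slid it about 64 mm forward, clear of the flange, then lifted it and set it in the aluminium tray. It lies flat there, with its middle about 1 mm from the tray centre.
- **Plug turned back:** With the jaws held loosely round the bar, I turned the tool about 100° counter-clockwise. The bar lagged a few degrees behind. The plug dropped about 10 mm at its thread start.
- **Plug screwed home:** I gripped it firmly and turned it clockwise, following it down, until the torque jumped to 0.89 N m at the hard stop. After release the bar centre measured about 17.8 mm above the unit top; the limit is 19 mm, and fully home is 18 mm. It is centred on the port, within the roughly 2 mm camera accuracy, and did not spring back up.
- **Other objects:** The rack, bottle and tip box look as they did in the first picture; I compared them by eye only. The gripper was open and clear of everything at the end.

**One disagreement:** the bar ended at about 82° while the tool was at 75°. The jaws slipped about 7° against the stop, so the plug itself turned roughly 97° of the 104° commanded. That is within the expected 85° to 115°.

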